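Scoop the loose wooden balls into the copper dish

ROBOT

A 6-joint arm with a two-finger parallel gripper is mounted at the origin on a cart in front of the work surface, level with it; the furniture and walls round the work are solid. World frame = base frame: x ahead of the robot, y to its left, z up, the work surface at z = 0. Lengths are in mm, angles in rad, forces in N, time in s.
With the tool pointing down it reaches from about 425 to 950 mm from the base axis. Payload 3.5 kg.
Tool frame: the origin (TCP) lies at the centre of the arm's flange, where the gripper is bolted on; the fingertips stand 173 mm ahead of it and the grasp point (between the pads) lies 155 mm ahead of it (manip.finger_overhang is the distance from the TCP to the fingertips, in mm); z points along the fingers, y is the line along which they close (so a half turn about z gives the same grasp; the last joint's range is limited). The gripper opens to 85 mm and grips with 20 to 120 N. Pads are 22 mm wide; open, the fingers measure 114 mm over their backs; the gripper's body (76 mm by 85 mm) begins 54 mm behind the grasp point. The pads swing forward as they close: fully open they stand 13 mm farther back than shut.
Start: joints at [-1.377, 0.286, 1.577, -0, 1.279, -0.15], TCP at [227.543, -635.478, 404.725] pointing down, gripper open.
Joint ranges: [-2.77, 2.77], [-0.9, 2.22], [0.21, 2.48], [-1.53, 4.67], [0.24, 2.81], [-2.84, 2.84]. Speed limits (rad/s): [2.79, 2.79, 3.14, 3.14, 3.14, 3.14].

INTERFACE

Orientations are given as a unit quaternion [w, x, y, z].
In Python, from plant import manip gives the robot as it stands.
- The arm moves only by the shell command python3 -m jog 'ROWS' [FORCE]. ROWS is JSON, one flat list of numbers, 7 for each row, row after row: the shift along the tool's x, y, z as a fraction of full scale, then the turn, a rotation vector about the tool's x, y, z as a fraction of full scale, then the gripper command: -1 is shut, 1 is fully open, values between are in proportion. A call has exactly 10 rows; each row shifts and turns the commanded pose from where the row before left it, along the tool's axes as they then stand; what a row does not reach is not made up. Full scale, the value 1, is 5 cm for a shift and 0.08 rad for a turn. A row lasts 1/10 s, in which the tool goes at most 50 mm and 8.59 degrees, less where a joint would pass 70% of its speed; a pose out of reach is approached as far as the arm can. A call with a number of a shift or a turn outside -1 to 1 is refused whole. A call with a gripper value outside its range is refused whole. The fingers move at their own pace and stop on an object; FORCE is the grip in N (left out, the last holds). Time passes only in rows, so rows that do not move let the fingers close, or fill a call up. It gives the time, the measured TCP pose, the force, the opening and the grip force at its end, in the units of the state.
- manip.get_state(): the state, without advancing time (a new reading comes with each control period).
- manip.camera(name): name is "scene" or "top" or "wrist"; returns the picture (480x640x3 uint8, blue, green, red); there is no depth.
- manip.camera_model(name): a dict with "fov_y" (degrees; the focal length in pixels is half the picture's height over the tangent of half this angle, whatever the lens; pixels are square), "cx", "cy" (the principal point, pixels), "dist" ([k1, k2, p1, p2, k3] as OpenCV has them; the pictures are not rectified), "R" (3x3) and "t" (3): a world point X has camera coordinates R X + t. Camera axes: x right, y down, z forward; pixel columns grow to the right and rows downward; lengths in mm; the calibration is good to about 2 mm. A picture is of the moment at which its call begins: read the wrist's pose just before it. camera_model takes no time and is no camera call; for the wrist camera it gives the pose at the moment of the call.
- manip.hand_in(): hands the job in; it is judged then, once.
Trained networks look in the newest picture that a camera, given by its name, has taken for a name from the list of things; names that differ only in an ending like _2 or _b are one class to them, and where a whole thing is asked for, a point or a joint stands for the part that bears it (a point fixed in the world has none). Each returns a list of dicts, best first, with "score" (0 to 1); they miss things now and then, are a little off and sometimes report something else, mostly with a low value. They report only what shows in the picture. A call takes as long as a camera call. They do not tell look-alikes from the thing itself.
- manip.outline_of(camera, thing): "region" (480x640 bool, what is visible of it) and "bbox" ([centre column, centre row, width, height] in pixels, round what is visible of it).
The state is a dict: "time_s": time; "joints": joint angles; "joint_velocities": joint speeds; "joint_efforts": joint torques, N m; "eef_pos": TCP position; "ee_rot": TCP orientation; "wrist_force": force on the tool from outside, world axes, zero at the start; "wrist_torque": the same for the moment, N m; "grip_width": opening from 0.0 (shut) to 1.0 (fully open); "grip_force": force on a finger pad.
Only numpy, scipy, OpenCV 4.12 (cv2) and the standard library are available. Lean on these libraries where they do the work, as an engineer would, in place of code of your own. Each camera call takes 0.05 s, during which the arm holds its last target. There are 200 camera calls.

TASK

Two loose wooden balls lie in the open-ended wooden tray. Hold the steel scoop by its upright wooden grip, scoop up both balls together against the end of the tray, lift them clear without touching them with the fingers, and tip them into the copper dish (not the black one). Then set the scoop down flat on the bench and let go.

Things in the scene. Friction and masses are not known exactly. Their poses are not given: they have to be found in the camera images.
- scoop: Steel scoop, 0.16 kg; sizes in mm. Origin under mid-pan; +x out of its open mouth, z up. Floor x -50..50, 84 wide, 2 thick; walls 30 high, back wall at x -28; thin lip at x 50, ridge 3 high at x 37 holds balls while level; mouth tipped down 45 deg empties it. Dark wooden grip at x -36, y 0: 20 thick (x), 36 wide (y), z 54 to 116; pinch its +x and -x faces. Starts flat in a fixed tray (see ball_a), mouth to its end wall.
- ball_a: Wooden ball, 30 mm in diameter, origin on its surface at a small flat (below at the start). Lies in the fixed wooden tray: a straight lane, green floor 4 above the bench, 96 wide inside, walls 34 high, rear end open. The scoop starts square in mid-lane; in its starting frame the end wall's inner face is at x +150, 100 ahead of the lip. Balls pushed against it by the flat scoop ride over the lip (a few N).
- ball_b: The other wooden ball, alike, also in the tray between the scoop's lip and the end wall; it starts on the -y half of the scoop's frame (ball_a on the +y half).
- copper_dish: Loose square copper (orange metal) dish, 0.4 kg, 116 x 116 mm, 42 high, walls and floor 3 thick, open at the top. Origin: centre of its underside; x and y along its sides, z up. A black dish of the same shape stands nearby and stays empty; either may be the nearer one.
Not all that is in view belongs to the job. Leave any red look-alike of the scoop alone.

How it is judged:
By the outcome, as a careful person would: the job done as asked, in the order asked, and still so for the second after the job is handed in, with the robot touching nothing.
It also fails if it takes over 58 s, if anything falls off the work surface, if the arm or the gripper's body presses on something with over 40 N, if the wrist force passes 120 N, or if a joint passes its speed limit or range.

## Working session

There is one attempt and no reset: what is moved stays moved. The work goes in short steps, Python scripts to look and compute and a shell command to move; the robot and the scene stay as the last step left them, time stands still between calls to the robot, and variables do not carry over. Pictures are saved under pics/ and viewed, at most 15 in all, crops included, and the job is handed in when it is done.

```bash
ls; mkdir -p pics
python3 - <<'E'
from plant import manip
import cv2,numpy as np
a=manip.camera("scene");b=manip.camera("top")
cv2.imwrite("pics/s.png",a);cv2.imwrite("pics/t.png",b)
for n in("scene","top","wrist"):
  m=manip.camera_model(n);print(n,{k:np.round(np.array(v),3).tolist() for k,v in m.items()})
s=manip.get_state();print(s)
E
```

```text
pics
scene {'fov_y': 54.559, 'cx': 329.068, 'cy': 239.441, 'dist': [0.001, 0.0, 0.0, 0.0, 0.0], 'R': [[-0.765, -0.644, -0.006], [-0.403, 0.486, -0.776], [0.502, -0.592, -0.631]], 't': [295.973, 321.009, 929.657]}
top {'fov_y': 53.122, 'cx': 318.3, 'cy': 242.715, 'dist': [-0.032, 0.0, 0.0, 0.0, 0.0], 'R': [[-0.009, -1.0, -0.006], [-0.998, 0.01, -0.055], [0.055, 0.006, -0.998]], 't': [-119.05, 528.015, 1246.685]}
wrist {'fov_y': 67.74, 'cx': 317.723, 'cy': 238.633, 'dist': [-0.048, 0.0, 0.0, 0.0, 0.0], 'R': [[0.337, -0.942, -0.002], [-0.89, -0.319, 0.327], [-0.309, -0.108, -0.945]], 't': [-673.601, -40.77, 380.759]}
{'time_s': 0.1, 'joints': array([-1.37700112e+00,  2.87093467e-01,  1.57803112e+00,  1.63879304e-05,
        1.27863950e+00, -1.49981742e-01]), 'joint_velocities': array([-0.00097546, -0.00224757, -0.00294584,  0.00039488,  0.00127135,
        0.00081075]), 'joint_efforts': array([ 8.29489836e-04, -4.07298446e+01, -2.93699098e+01, -1.63915074e-04,
        3.42351414e-03,  8.61306376e-06]), 'eef_pos': array([ 227.50133923, -635.26119071,  403.47390363]), 'ee_rot': array([-1.08562669e-03,  9.85263338e-01,  1.71040862e-01, -1.59402764e-05]), 'wrist_force': array([ 0.35967222,  0.59156985, -0.50321985]), 'wrist_torque': array([ 0.00420949,  0.00151239, -0.11686477]), 'grip_force': 0.0, 'grip_width': 0.9975065221363087}
```

View pics/s.png

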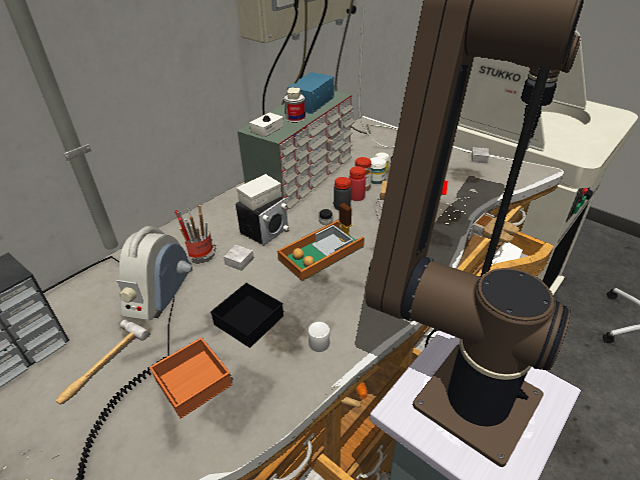

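View pics/t.png

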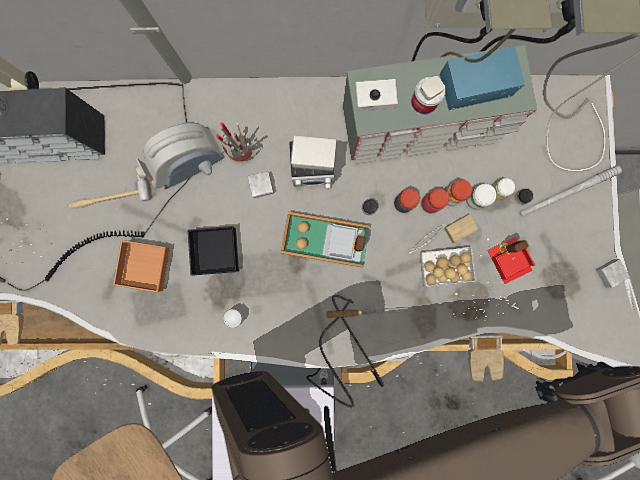

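The scene shows the copper dish at about (192,377) and the black dish at (247,314). In the top view the copper dish is at (141,265), the black one at (214,250), the tray at (327,238), the balls at (302,227) and (302,243), the grip at (360,242) and the red look-alike at (512,262).

```bash
cat > h.py <<'E'
from plant import manip
import cv2,numpy as np
from scipy.spatial.transform import Rotation as Ro
def K(m):
    f=240/np.tan(np.radians(m["fov_y"]/2));return np.array([[f,0,m["cx"]],[0,f,m["cy"]],[0,0,1]])
def w(m,px,z):
    p=cv2.undistortPoints(np.array(px,float).reshape(-1,1,2),K(m),np.array(m["dist"],float))[:,0]
    d=np.c_[p,np.ones(len(p))]@np.array(m["R"]);c=-np.array(m["R"]).T@np.array(m["t"])
    return c+d*((z-c[2])/d[:,2])[:,None]
def proj(m,X):
    return cv2.projectPoints(np.array(X,float).reshape(-1,3),cv2.Rodrigues(np.array(m["R"]))[0],np.array(m["t"],float),K(m),np.array(m["dist"],float))[0][:,0]
def pose():
    s=manip.get_state();q=s["ee_rot"];return s,Ro.from_quat([q[1],q[2],q[3],q[0]])
E
python3 - <<'E'
from h import *
b=cv2.imread("pics/t.png");m=manip.camera_model("top")
hsv=cv2.cvtColor(b,cv2.COLOR_BGR2HSV)
manip.camera("top")
for t in("scoop","ball_a","copper_dish"):
  for r in manip.outline_of("top",t)[:4]:
    print(t,round(r["score"],2),np.round(r["bbox"]),np.round(w(m,[r["bbox"][:2]],{"scoop":30,"ball_a":19,"copper_dish":42}[t])))
    if t=="copper_dish":
      c=max(cv2.findContours(r["region"].astype(np.uint8),0,2)[0],key=len);q=cv2.minAreaRect(c);print(q,np.round(w(m,cv2.boxPoints(q),42)))
g=cv2.inRange(hsv,(65,80,40),(95,255,255));g[:,:270]=0;g[:,390:]=0
c=max(cv2.findContours(g,0,2)[0],key=len);q=cv2.minAreaRect(c);print("green",q,np.round(w(m,cv2.boxPoints(q),4)))
cv2.imwrite("pics/t2.png",cv2.resize(b[200:280,275:385],None,fx=7,fy=7,interpolation=2))
print(np.round(w(m,[[360,242]],116)))
E
```

```text
scoop 0.98 [345. 243.  43.  38.] [[ 525. -193.   30.]]
scoop 0.71 [511. 261.  48.  44.] [[ 473. -623.   30.]]
ball_a 0.65 [302. 245.  11.   9.] [[521. -81.  19.]]
ball_a 0.44 [304. 225.  14.  13.] [[573. -88.  19.]]
copper_dish 0.76 [142. 265.  53.  53.] [[472. 331.  42.]]
((141.43878173828125, 265.9549560546875), (50.12253952026367, 45.976810455322266), 9.7824068069458) [[423. 407.  42.]
 [540. 388.  42.]
 [517. 258.  42.]
 [400. 278.  42.]]
green ((326.3453674316406, 239.5979461669922), (78.90093994140625, 35.73197937011719), 9.926244735717773) [[ 508.  -34.    4.]
 [ 601.  -51.    4.]
 [ 563. -257.    4.]
 [ 470. -239.    4.]]
[[ 522. -225.  116.]]
```

View pics/t2.png

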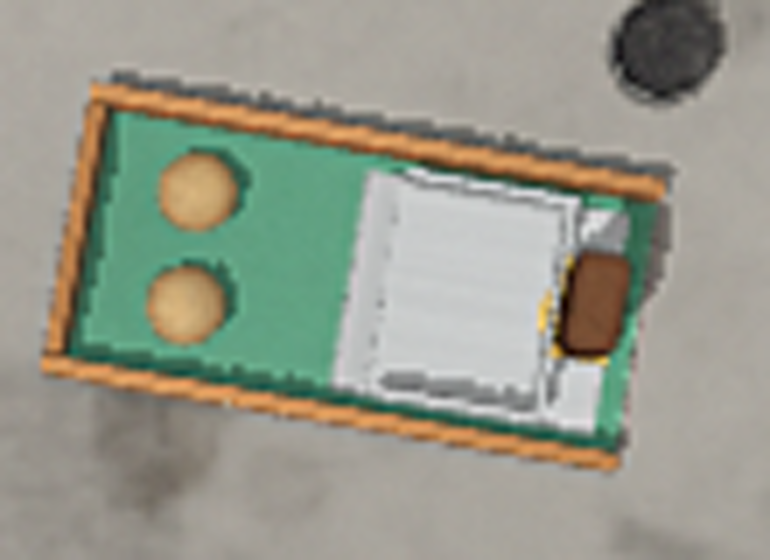

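```bash
python3 -m jog '[0.8,-0.55,0.1,0,0,0,0.6, 0.8,-0.55,0.1,0,0,0,0.6, 0.8,-0.55,0.1,0,0,0,0.6, 0.8,-0.55,0.1,0,0,0,0.6, 0.8,-0.55,0.1,0,0,0,0.6, 0.8,-0.55,0.1,0,0,0,0.6, 0.8,-0.55,0.1,0,0,0,0.6, 0.8,-0.55,0.1,0,0,0,0.6, 0.8,-0.55,0.1,0,0,0,0.6, 0.8,-0.55,0.1,0,0,0,0.6]'
python3 -m jog '[0,0,0,0,0,0.65,0.6, 0,0,0,0,0,0.65,0.6, 0,0,0,0,0,0.65,0.6, 0,0,0,0,0,0.65,0.6, 0,0,0,0,0,0.65,0.6, 0,0,0,0,0,0.65,0.6, 0,0,0,0,0,0.65,0.6, 0,0,0,0,0,0.65,0.6, 0,0,0,0,0,0.65,0.6, 0,0,0,0,0,0.65,0.6]'
python3 - <<'E'
from h import *
s,R=pose();print(s["joints"].round(3),s["eef_pos"].round(1),R.as_matrix().round(3))
m=manip.camera_model("wrist");a=manip.camera("wrist");cv2.imwrite("pics/w1.png",a)
np.savez("w1.npz",**{k:np.array(v) for k,v in m.items()})
E
```

```text
time_s: 1.3
eef_pos: [512.3, -239.9, 354.8]
ee_rot: [0.0, 0.985, 0.171, 0.0]
wrist_force: [0.8, -0.4, -0.0]
grip_width: 0.8
grip_force: 0.0
time_s: 2.3
eef_pos: [511.4, -241.7, 354.8]
ee_rot: [0.0, 0.996, -0.089, 0.0]
wrist_force: [0.0, -0.0, 0.3]
grip_width: 0.804
grip_force: 0.0
[-0.621  0.094  1.894  0.     1.154  1.128] [ 511.4 -241.7  354.8] [[ 0.984 -0.177  0.   ]
 [-0.177 -0.984 -0.   ]
 [ 0.     0.    -1.   ]]
```

View pics/w1.png

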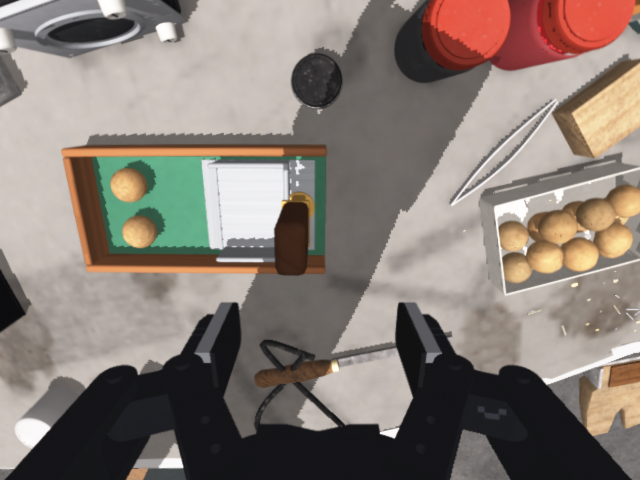

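The wrist view shows the scoop pan with its lip along (205,160)–(213,248), the grip from base (298,205) to top (292,272), the balls at (128,184) and (139,231), and the tray's wall tops running from about (63,150) to (327,147) and from (88,271) to (326,270).

Run:
```python
from h import *
m=dict(np.load("w1.npz"));a=cv2.imread("pics/w1.png")
def show(n,px,z):
  X=w(m,px,z);print(n,X.round(1).tolist(),"ang",np.degrees(np.arctan2(*(X[0]-X[1])[[1,0]])).round(1),"mid",X.mean(0).round(1))
show("far wall",[[63,150],[327,147]],34)
show("near wall",[[88,271],[326,270]],34)
show("end top outer",[[63,150],[88,271]],34)
show("lip",[[205,160],[213,248]],6)
# predicted model overlay from hypothesis
o=np.array([528.,-190,4]);
def ov(o,th,out):
  b=cv2.resize(a,None,fx=2,fy=2)
  c,s=np.cos(th),np.sin(th)
  P=lambda x,y,z:o+np.array([c*x-s*y,s*x+c*y,z])
  for pl in([(-50,-42,0),(50,-42,0),(50,42,0),(-50,42,0),(-50,-42,0)],[(-46,-18,116),(-26,-18,116),(-26,18,116),(-46,18,116),(-46,-18,116)],[(-46,-18,54),(-26,-18,54),(-26,18,54),(-46,18,54),(-46,-18,54)],[(-55,-48,30),(150,-48,30),(150,48,30),(-55,48,30)]):
    p=proj(m,[P(*q) for q in pl]);cv2.polylines(b,[np.int32(p*2+1)],0,(255,0,255),1)
  cv2.imwrite(out,cv2.resize(b[240:600,80:720],None,fx=1.25,fy=1.25))
ov(o,np.radians(79.8),"pics/o1.png")
```

```text
far wall [[608.3, -49.0, 34.0], [570.9, -259.1, 34.0]] ang 79.9 mid [ 589.6 -154.    34. ]
near wall [[503.4, -28.8, 34.0], [466.8, -240.3, 34.0]] ang 80.2 mid [ 485.1 -134.5   34. ]
end top outer [[608.3, -49.0, 34.0], [503.4, -28.8, 34.0]] ang -10.9 mid [555.9 -38.9  34. ]
lip [[576.9, -152.2, 6.0], [495.9, -136.9, 6.0]] ang -10.7 mid [ 536.4 -144.5    6. ]
```

View pics/o1.png

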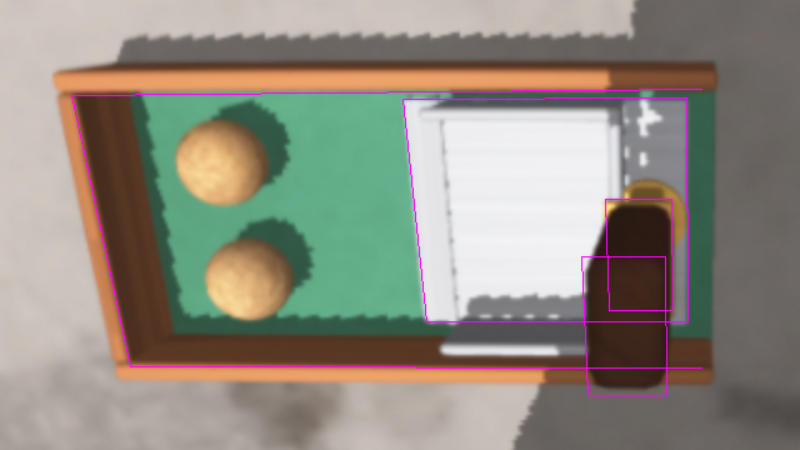

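```bash
python3 -m jog '[0.05,-0.12,0,0,0,0,0.6, 0.05,-0.12,0,0,0,0,0.6, 0.05,-0.12,0,0,0,0,0.6, 0,0,0.3,0,0,0,0.6, 0,0,0.3,0,0,0,0.6, 0,0,0.3,0,0,0,0.6, 0,0,0.3,0,0,0,0.6, 0,0,0.3,0,0,0,0.6, 0,0,0.3,0,0,0,0.6, 0,0,0.3,0,0,0,0.6]' 70
python3 -m jog '[0,0,0,0,0,0,0.6, 0,0,0,0,0,0,-1, 0,0,0,0,0,0,-1, 0,0,0,0,0,0,-1, 0,0,0,0,0,0,-1, 0,0,0,0,0,0,-1, 0,0,0,0,0,0,-1, 0,0,0,0,0,0,-1, 0,0,0,0,0,0,-1, 0,0,0,0,0,0,-1]' 70
```

```text
time_s: 3.35
eef_pos: [521.9, -225.4, 248.3]
ee_rot: [-0.0, 0.996, -0.088, -0.0]
wrist_force: [0.7, -0.0, 0.2]
grip_width: 0.8
grip_force: 0.0
time_s: 4.35
eef_pos: [522.5, -225.6, 251.0]
ee_rot: [0.0, 0.996, -0.088, 0.001]
wrist_force: [0.4, 0.3, 5.8]
grip_width: 0.227
grip_force: 69.2
```

```bash
python3 -m jog '[0,-0.1,-0.03,0,0,0,-1, 0,-0.2,0,0,0,0,-1, 0,-0.2,0,0,0,0,-1, 0,-0.2,0,0,0,0,-1, 0,-0.2,0,0,0,0,-1, 0,-0.2,0,0,0,0,-1, 0,-0.2,0,0,0,0,-1, 0,-0.2,0,0,0,0,-1, 0,-0.2,0,0,0,0,-1, 0,-0.16,0,0,0,0,-1]'
python3 - <<'E'
from h import *
s,R=pose();print(s["joints"].round(3),s["eef_pos"].round(1),s["wrist_force"].round(1))
e=s["eef_pos"];d=np.array([.175,.985]);print("advance",(e[:2]-[521.9,-225.5])@d,"lat",(e[:2]-[521.9,-225.5])@[-.985,.175])
a=manip.camera("wrist");cv2.imwrite("pics/w2.png",cv2.resize(a[120:360],(800,300)))
E
```

```text
time_s: 5.35
eef_pos: [538.3, -132.8, 251.0]
ee_rot: [-0.0, 0.996, -0.088, -0.0]
wrist_force: [0.0, -0.2, -0.0]
grip_width: 0.222
grip_force: 68.6
[-0.425  0.204  1.982  0.     0.956  1.322] [ 538.3 -132.8  251. ] [ 0.  -0.2 -0. ]
advance 94.18684874738256 lat 0.043356980227396175
```

View pics/w2.png

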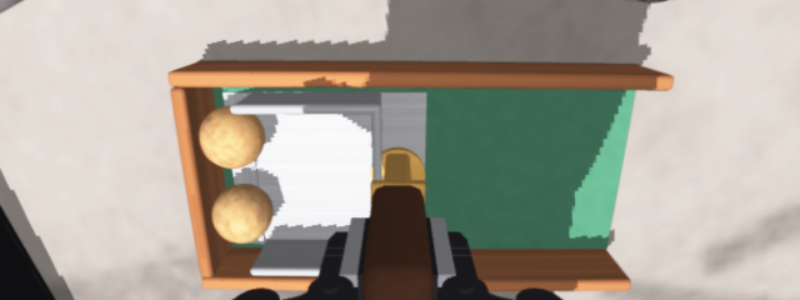

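```bash
python3 -m jog '[0,-0.04,0,0,0,0,-1, 0,-0.04,0,0,0,0,-1, 0,-0.04,0,0,0,0,-1, 0,-0.04,0,0,0,0,-1, 0,-0.02,0,0,0,0,-1, 0,0,0,0,0,0,-1, 0,0,0,0,0,0,-1, 0,0,0,0,0,0,-1, 0,0,0,0,0,0,-1, 0,0,0,0,0,0,-1]'
python3 - <<'E'
from h import *
s,R=pose();print(s["wrist_force"].round(1))
e=s["eef_pos"];d=np.array([.175,.985]);print("advance",(e[:2]-[521.9,-225.5])@d,"lat",(e[:2]-[521.9,-225.5])@[-.985,.175])
a=manip.camera("wrist");cv2.imwrite("pics/w3.png",cv2.resize(a[160:350,120:400],(800,543),interpolation=2))
E
```

```text
time_s: 6.4
eef_pos: [539.7, -126.4, 251.6]
ee_rot: [0.002, 0.996, -0.088, -0.0]
wrist_force: [-1.3, -6.4, -1.1]
grip_width: 0.225
grip_force: 68.9
[-1.3 -6.4 -1.1]
advance 100.77313047513007 lat -0.1851438566507348
```

View pics/w3.png

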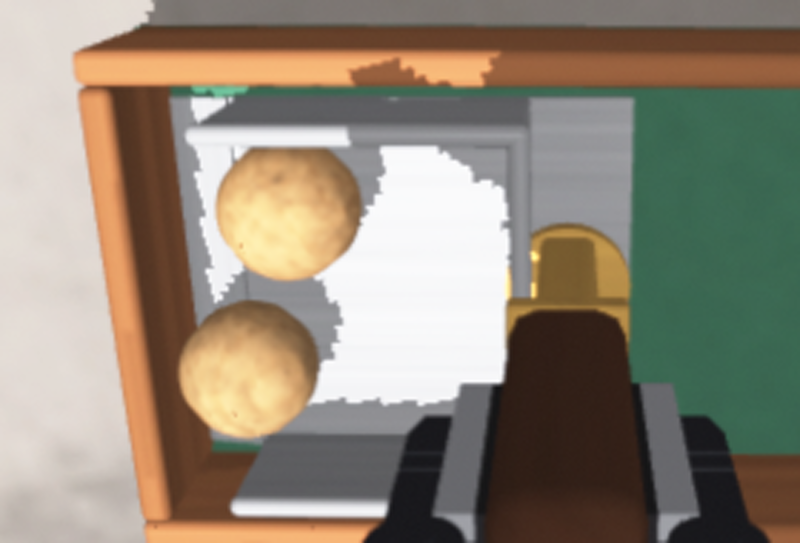

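Both balls are over the lip: the upper one is fully past the ridge, and the lower one is at or just past it. Next I'll tilt the mouth up about the rear edge.

```bash
python3 -m jog '[0,0.16,-0.015,0.4,0,0,-1, 0,0.16,-0.015,0.4,0,0,-1, 0,0.16,-0.015,0.4,0,0,-1, 0,0.16,-0.015,0.4,0,0,-1, 0,0.16,-0.015,0.4,0,0,-1, 0,0.16,-0.015,0.4,0,0,-1, 0,0.16,-0.015,0.4,0,0,-1, 0,0.16,-0.015,0.4,0,0,-1, 0,0.02,0,0,0,0,-1, 0,0,0,0,0,0,-1]'
python3 - <<'E'
from h import *
s,R=pose();print(s["wrist_force"].round(1),R.as_matrix().round(3).tolist(),s["joints"].round(2))
a=manip.camera("wrist");cv2.imwrite("pics/w4.png",cv2.resize(a[160:350,120:400],(800,543),interpolation=2))
E
```

```text
time_s: 7.45
eef_pos: [528.2, -189.0, 249.3]
ee_rot: [-0.127, 0.988, -0.088, 0.011]
wrist_force: [0.8, -0.4, -2.7]
grip_width: 0.222
grip_force: 69.2
[ 0.8 -0.4 -2.7] [[0.984, -0.17, 0.044], [-0.176, -0.952, 0.249], [-0.001, -0.253, -0.967]] [-0.56  0.23  1.96  0.27  1.07  1.05]
```

View pics/w4.png

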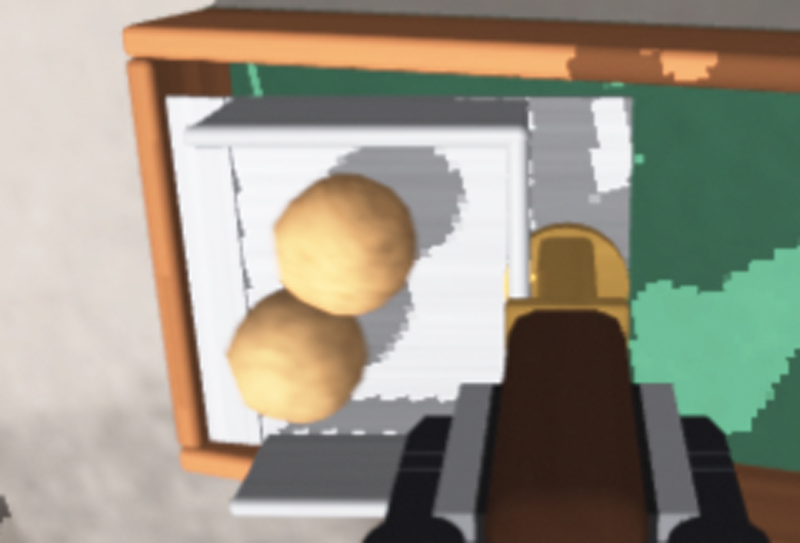

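Both balls are inside the pan, at about (345,245) and (298,355). Lifting.

```bash
python3 -m jog '[0,-0.01,-0.08,0,0,0,-1, 0,-0.03,-0.15,0,0,0,-1, 0,-0.06,-0.25,0,0,0,-1, 0,-0.07,-0.3,0,0,0,-1, 0,-0.09,-0.35,0,0,0,-1, 0,-0.09,-0.35,0,0,0,-1, 0,-0.09,-0.35,0,0,0,-1, 0,-0.09,-0.35,0,0,0,-1, 0,-0.06,-0.25,0,0,0,-1, 0,-0.03,-0.12,0,0,0,-1]'
python3 -m jog '[-0.09,-0.3,0.08,0,0,0,-1, -0.18,-0.6,0.16,0,0,0,-1, -0.24,-0.8,0.21,0,0,0,-1, -0.24,-0.8,0.21,0,0,0,-1, -0.24,-0.8,0.21,0,0,0,-1, -0.21,-0.7,0.19,0,0,0,-1, -0.15,-0.5,0.13,0,0,0,-1, -0.1,-0.35,0.09,0,0,0,-1, -0.06,-0.2,0.05,0,0,0,-1, -0.03,-0.1,0.03,0,0,0,-1]'
python3 - <<'E'
from h import *
s,R=pose();print(s["wrist_force"].round(1),R.as_matrix().round(3).tolist(),s["joints"].round(2),s["eef_pos"])
m=manip.camera_model("wrist");a=manip.camera("wrist");cv2.imwrite("pics/w5.png",a)
np.savez("w5.npz",**{k:np.array(v) for k,v in m.items()})
E
```

```text
time_s: 8.5
eef_pos: [528.3, -191.3, 383.8]
ee_rot: [-0.126, 0.988, -0.087, 0.013]
wrist_force: [0.1, 0.0, -2.0]
grip_width: 0.223
grip_force: 69.3
time_s: 9.5
eef_pos: [498.3, 85.7, 379.6]
ee_rot: [-0.127, 0.988, -0.087, 0.01]
wrist_force: [0.6, -1.3, -2.6]
grip_width: 0.224
grip_force: 69.2
[ 0.6 -1.3 -2.6] [[0.985, -0.168, 0.042], [-0.174, -0.953, 0.249], [-0.002, -0.253, -0.967]] [-0.07 -0.08  2.03  0.28  1.18  1.57] [498.26520811  85.68010444 379.60398771]
```

View pics/w5.png

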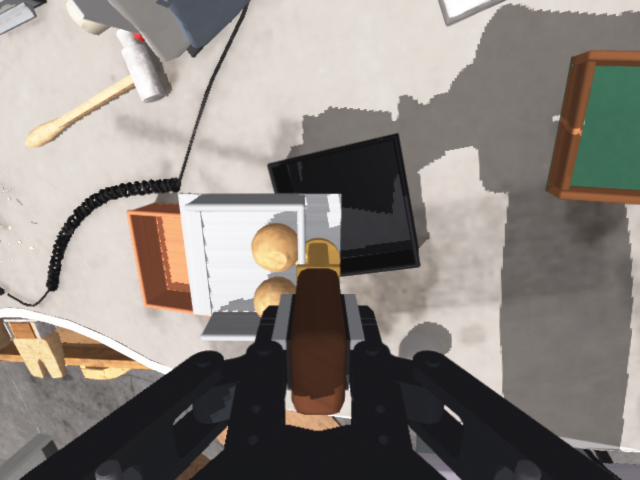

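The balls sit in the pan against the back wall at (275,247) and (275,297). The copper dish's far rim corners are at (128,211) and (147,304).

Run:
```python
from h import *
m=dict(np.load("w5.npz"))
X=w(m,[[128,211],[147,304]],42)[:,:2];print(X.round(1))
a=X[0]-X[1];L=np.linalg.norm(a);a/=L;n=np.array([a[1],-a[0]]);n*=-np.sign(n[1]);c=X.mean(0)+58*n
print(L,np.degrees(np.arctan2(a[1],a[0])),"centre",c)
t=manip.camera_model("top");sc=manip.camera_model("scene")
P=[np.r_[c+u*58*a+v*58*n,42] for u,v in((1,1),(1,-1),(-1,-1),(-1,1))]
print("top px",proj(t,P).round(1).tolist());print("scene",proj(sc,P).round(1).tolist())
```

```text
[[538.8 384.7]
 [426.4 401.3]]
113.63448866385866 -8.42154595504317 centre [474.13701088 335.62863364]
top px [[165.6, 245.1], [121.8, 239.0], [114.8, 283.4], [158.8, 289.8]]
scene [[200.4, 336.0], [149.6, 366.1], [176.5, 404.7], [229.2, 370.0]]
```

```bash
python3 -m jog '[-0.07,-0.04,0.11,0,0,0,-1, -0.13,-0.09,0.23,0,0,0,-1, -0.17,-0.11,0.29,0,0,0,-1, -0.19,-0.12,0.32,0,0,0,-1, -0.19,-0.12,0.32,0,0,0,-1, -0.17,-0.11,0.29,0,0,0,-1, -0.16,-0.1,0.27,0,0,0,-1, -0.12,-0.08,0.2,0,0,0,-1, -0.08,-0.05,0.14,0,0,0,-1, -0.05,-0.03,0.09,0,0,0,-1]'
python3 - <<'E'
from h import *
s,R=pose();print("lip",(s["eef_pos"]+R.apply([0,-86,247])).round(1),s["joints"].round(2))
a=manip.camera("scene");cv2.imwrite("pics/s2.png",cv2.resize(a[220:440,110:330],(600,600),interpolation=2))
E
```

```text
time_s: 10.55
eef_pos: [446.4, 165.0, 283.5]
ee_rot: [-0.127, 0.988, -0.087, 0.012]
wrist_force: [-6.7, -5.8, 16.7]
grip_width: 0.224
grip_force: 71.8
lip [472.2 308.3  66.2] [ 0.1  -0.04  2.18  0.3   0.95  1.68]
```

View pics/s2.png

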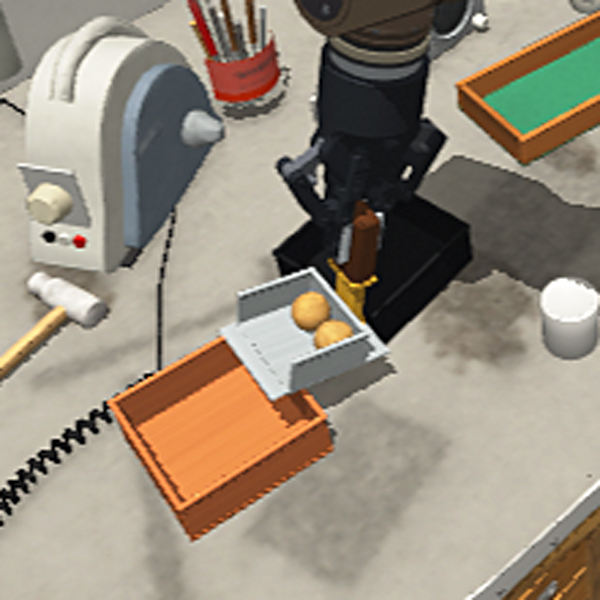

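The scoop's rear edge is touching the rim of the black dish (16.7 N upward). The pan is over the copper dish with both balls in. I'll lift, then tip about the lip.

```bash
python3 -m jog '[0,-0.04,-0.15,0,0,0,-1, 0,-0.04,-0.15,0,0,0,-1, 0,-0.2,-0.065,-0.5,0,0,-1, 0,-0.2,-0.065,-0.5,0,0,-1, 0,-0.2,-0.065,-0.5,0,0,-1, 0,-0.2,-0.065,-0.5,0,0,-1, 0,-0.2,-0.065,-0.5,0,0,-1, 0,-0.2,-0.065,-0.5,0,0,-1, 0,-0.2,-0.065,-0.5,0,0,-1, 0,-0.2,-0.065,-0.5,0,0,-1]'
python3 - <<'E'
from h import *
s,R=pose();print("lip",(s["eef_pos"]+R.apply([0,-86,247])).round(1),s["joints"].round(2),R.as_matrix().round(3).tolist())
t=manip.camera("top")
for r in manip.outline_of("top","copper_dish")[:3]:print(r["score"],r["bbox"])
E
```

```text
time_s: 11.6
eef_pos: [459.2, 240.2, 333.1]
ee_rot: [0.032, 0.996, -0.088, -0.003]
wrist_force: [0.5, -0.5, -2.2]
grip_width: 0.225
grip_force: 69.2
lip [471.7 308.9  81.1] [ 0.29  0.02  2.02 -0.06  1.14  2.07] [[0.984, -0.176, -0.011], [-0.176, -0.982, -0.064], [0.001, 0.065, -0.998]]
0.51 [145.9, 266.7, 48.6, 51.2]
```

Run:
```python
from h import *
from scipy.optimize import least_squares
# check wrist model on current state and predict wrist joints at -52 deg
s,R=pose();q=s["joints"]
def f(q1,a,q4,q5,q6):return Ro.from_euler("ZYXYX",[q1,a,q4,q5,q6])
B=f(q[0],q[1]+q[2]-np.pi/2,q[3],q[4],q[5])
for name,sg in(("+-+",(1,1,-1)),):
  pass
import itertools
best=[]
q0s=[([-1.37700112,.287093,1.578031,0,1.27864,-.14998],Ro.from_quat([.98526,.17104,0,-.00109])),(q,R)]
q0s.append((np.array([-.56,.23,1.96,.27,1.07,1.05]),Ro.from_matrix([[0.984,-0.17,0.044],[-0.176,-0.952,0.249],[-0.001,-0.253,-0.967]])))
for s4,s6 in itertools.product((1,-1),(1,-1)):
  M=[(f(x[0],x[1]+x[2]-np.pi/2,s4*x[3],x[4],s6*x[5]).inv()*r) for x,r in q0s]
  print(s4,s6,[np.degrees((M[0].inv()*k).magnitude()).round(1) for k in M])
  if (M[0].inv()*M[2]).magnitude()<.05:
    for ang in(20,35,45,52,60):
      Rt=Ro.from_matrix([[0.984,-.176,0],[-.176,-.984,0],[0,0,-1]])*Ro.from_euler("x",-ang,degrees=True)
      p=np.array([471.7,309,70])-Rt.apply([0,-86,247])
      for q1 in(np.arctan2(p[1],p[0])-.1,np.arctan2(p[1],p[0])-.25):
        g=least_squares(lambda v:(f(q1,2.05-np.pi/2,s4*v[0],v[1],s6*v[2])*M[0]*Rt.inv()).as_rotvec(),[-.5,1.1,2.2]);print(ang,p.round(),round(q1,2),g.x.round(2),g.cost.round(4))
```

```text
Traceback (most recent call last):
  File "scipy/spatial/transform/_rotation.pyx", line 1413, in scipy.spatial.transform._rotation.Rotation.from_euler
ValueError: Expected axis specification to be a non-empty string of upto 3 characters, got ZYXYX
```

Run:
```python
from h import *
from scipy.optimize import least_squares
import itertools
s,R=pose();q=s["joints"]
def f(q1,a,q4,q5,q6):return Ro.from_euler("ZYX",[q1,a,q4])*Ro.from_euler("YX",[q5,q6])
q0s=[([-1.37700112,.287093,1.578031,0,1.27864,-.14998],Ro.from_quat([.98526,.17104,0,-.00109])),(q,R)]
q0s.append((np.array([-.56,.23,1.96,.27,1.07,1.05]),Ro.from_matrix([[0.984,-0.17,0.044],[-0.176,-0.952,0.249],[-0.001,-0.253,-0.967]])))
for s4,s6 in itertools.product((1,-1),(1,-1)):
  M=[(f(x[0],x[1]+x[2]-np.pi/2,s4*x[3],x[4],s6*x[5]).inv()*r) for x,r in q0s]
  print(s4,s6,[np.degrees((M[0].inv()*k).magnitude()).round(1) for k in M])
  if (M[0].inv()*M[2]).magnitude()<.05:
    for ang in(20,35,45,52,60):
      Rt=Ro.from_matrix([[0.984,-.176,0],[-.176,-.984,0],[0,0,-1]])*Ro.from_euler("x",-ang,degrees=True)
      p=np.array([471.7,309,70])-Rt.apply([0,-86,247])
      for k in(0,-.3):
        q1=np.arctan2(p[1],p[0])+k
        g=least_squares(lambda v:(f(q1,2.05-np.pi/2,s4*v[0],v[1],s6*v[2])*M[0]*Rt.inv()).as_rotvec(),[-.5,1.1,2.2]);print(ang,p.round(),round(q1,2),g.x.round(2),g.cost.round(4))
```

```text
1 1 [np.float64(0.0), np.float64(0.0), np.float64(0.5)]
20 [472. 313. 332.] 0.58 [-0.26  1.35  2.42] 0.0
20 [472. 313. 332.] 0.28 [-0.33  1.27  2.16] 0.0
35 [484. 379. 322.] 0.66 [-0.39  1.57  2.51] 0.0
35 [484. 379. 322.] 0.36 [-0.52  1.46  2.27] 0.0
45 [492. 421. 305.] 0.71 [-0.47  1.73  2.54] 0.0
45 [492. 421. 305.] 0.41 [-0.63  1.59  2.31] 0.0
52 [497. 448. 290.] 0.73 [-0.52  1.84  2.54] 0.0
52 [497. 448. 290.] 0.43 [-0.71  1.69  2.32] 0.0
60 [502. 477. 268.] 0.76 [-0.59  1.97  2.53] 0.0
60 [502. 477. 268.] 0.46 [-0.8   1.8   2.32] 0.0
1 -1 [np.float64(0.0), np.float64(105.8), np.float64(137.1)]
-1 1 [np.float64(0.0), np.float64(7.1), np.float64(30.8)]
-1 -1 [np.float64(0.0), np.float64(108.9), np.float64(153.1)]
```

```bash
python3 -m jog '[0,-0.2,0.03,-0.5,0,0,-1, 0,-0.4,-0.05,-1,0,0,-1, 0,-0.4,-0.05,-1,0,0,-1, 0,-0.4,-0.12,-1,0,0,-1, 0,-0.4,-0.12,-1,0,0,-1, 0,-0.4,-0.12,-1,0,0,-1, 0,-0.4,-0.12,-1,0,0,-1, 0,-0.4,-0.12,-1,0,0,-1, 0,-0.4,-0.12,-1,0,0,-1, 0,-0.4,-0.12,-1,0,0,-1]'
python3 -m jog '[0,-0.2,-0.065,-0.5,0,0,-1, 0,-0.2,-0.065,-0.5,0,0,-1, 0,-0.2,-0.065,-0.5,0,0,-1, 0,0,0,0,0,0,-1, 0,0,0,0,0,0,-1, 0,0,0,0,0,0,-1, 0,0,0,0,0,0,-1, 0,0,0,0,0,0,-1, 0,0,0,0,0,0,-1, 0,0,0,0,0,0,-1]'
python3 - <<'E'
from h import *
s,R=pose();print("lip",(s["eef_pos"]+R.apply([0,-86,247])).round(1),s["joints"].round(2),R.as_matrix().round(3).tolist())
a=manip.camera("scene");cv2.imwrite("pics/s3.png",cv2.resize(a[220:440,110:330],(600,600),interpolation=2))
E
```

```text
time_s: 12.7
eef_pos: [493.1, 428.6, 299.1]
ee_rot: [0.399, 0.913, -0.081, -0.036]
wrist_force: [0.1, -0.1, -2.4]
grip_width: 0.225
grip_force: 69.4
time_s: 13.7
eef_pos: [497.3, 454.4, 282.7]
ee_rot: [0.453, 0.887, -0.078, -0.04]
wrist_force: [0.0, 0.0, -1.4]
grip_width: 0.229
grip_force: 69.4
lip [471.1 307.2  68.1] [ 0.65  0.53  1.54 -0.6   1.81  2.49] [[0.984, -0.103, -0.142], [-0.175, -0.578, -0.797], [0.0, 0.81, -0.587]]
```

View pics/s3.png

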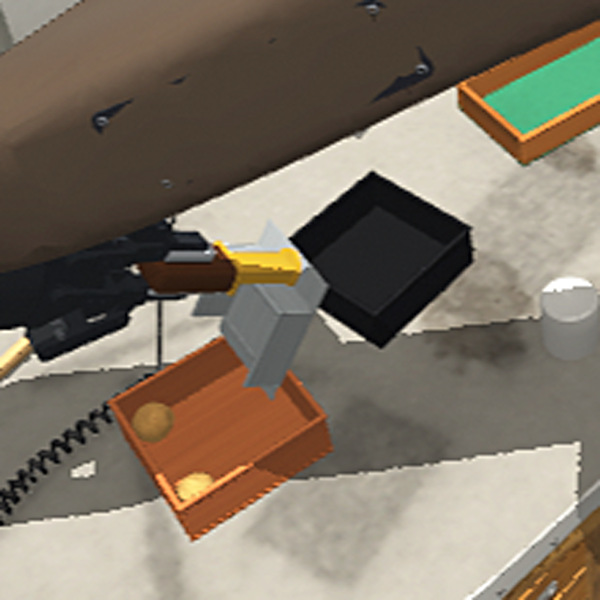

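Both balls are in the copper dish at (152,422) and (197,490), the black dish is empty and the pan is empty. Now I'll raise and level the scoop, and check a free set-down spot.

```bash
python3 -m jog '[0,0.49,-0.35,0,0,0,-1, 0,0.49,-0.35,0,0,0,-1, 0,0.39,0.15,1,0,0,-1, 0,0.39,0.15,1,0,0,-1, 0,0.39,0.15,1,0,0,-1, 0,0.39,0.15,1,0,0,-1, 0,0.39,0.15,1,0,0,-1, 0,0.39,0.15,1,0,0,-1, 0,0.39,0.15,1,0,0,-1, 0,0.39,0.15,1,0,0,-1]'
python3 -m jog '[0,0.39,0.15,1,0,0,-1, 0,0.39,0.15,1,0,0,-1, 0,0.39,0.15,1,0,0,-1, 0,0.31,0.12,0.8,0,0,-1, 0,0,0,0,0,0,-1, 0,0,0,0,0,0,-1, 0,0,0,0,0,0,-1, 0,0,0,0,0,0,-1, 0,0,0,0,0,0,-1, 0,0,0,0,0,0,-1]'
python3 - <<'E'
from h import *
s,R=pose();print(s["eef_pos"].round(1),s["joints"].round(2),R.as_matrix().round(4).tolist())
t=cv2.imread("pics/t.png");m=manip.camera_model("top")
o=np.array([440.,-5,0]);th=np.radians(80);c,sn=np.cos(th),np.sin(th)
P=lambda x,y,z=0:o+np.array([c*x-sn*y,sn*x+c*y,z])
for pl in([(-50,-42),(50,-42),(50,42),(-50,42),(-50,-42)],[(-93,-20),(21,-20),(21,20),(-93,20)]):
  cv2.polylines(t,[np.int32(proj(m,[P(*q) for q in pl]))],0,(255,0,255),1)
cv2.imwrite("pics/t3.png",cv2.resize(t[190:360,180:400],(776,600)))
E
```

```text
time_s: 14.75
eef_pos: [469.2, 298.6, 391.2]
ee_rot: [0.15, 0.985, -0.087, -0.013]
wrist_force: [0.4, -0.6, -2.7]
grip_width: 0.225
grip_force: 69.4
time_s: 15.75
eef_pos: [456.1, 223.3, 376.9]
ee_rot: [0.0, 0.996, -0.088, -0.0]
wrist_force: [-0.7, 0.7, -2.0]
grip_width: 0.221
grip_force: 69.3
[456.1 223.3 376.9] [ 0.26 -0.06  2.01 -0.    1.19  2.  ] [[0.9847, -0.1745, -0.0001], [-0.1745, -0.9847, -0.0002], [-0.0001, 0.0003, -1.0]]
```

View pics/t3.png

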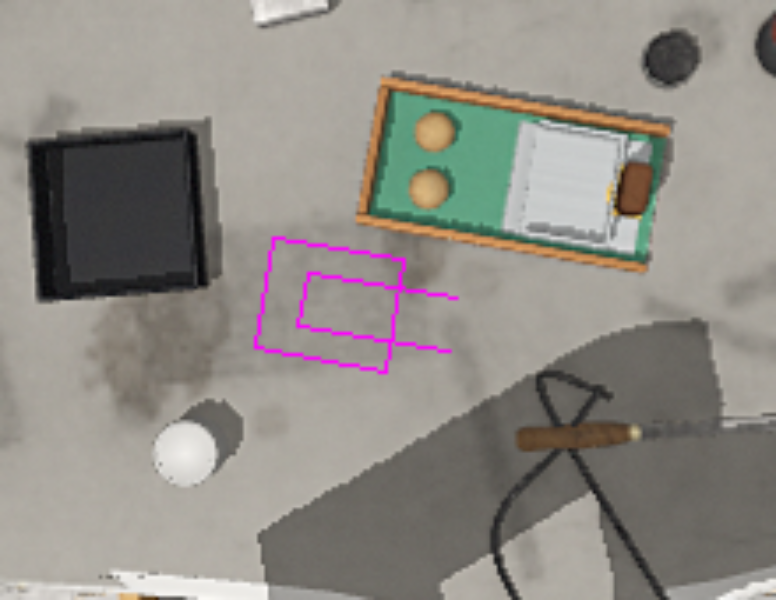

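```bash
python3 -m jog '[0.05,0.46,0,0,0,0,-1, 0.07,0.7,0,0,0,0,-1, 0.07,0.7,0,0,0,0,-1, 0.07,0.7,0,0,0,0,-1, 0.07,0.7,0,0,0,0,-1, 0.07,0.7,0,0,0,0,-1, 0.07,0.6,0,0,0,0,-1, 0.07,0.5,0,0,0,0,-1, 0,0,0.2,0,0,0,-1, 0,0,0.3,0,0,0,-1]'
python3 -m jog '[0,0,0.4,0,0,0,-1, 0,0,0.4,0,0,0,-1, 0,0,0.4,0,0,0,-1, 0,0,0.4,0,0,0,-1, 0,0,0.2,0,0,0,-1, 0,0,0.1,0,0,0,-1, 0,0,0.05,0,0,0,-1, 0,0,0,0,0,0,-1, 0,0,0,0,0,0,-1, 0,0,0,0,0,0,-1]'
```

```text
time_s: 16.75
eef_pos: [438.6, -31.4, 352.4]
ee_rot: [0.0, 0.996, -0.089, 0.001]
wrist_force: [-0.1, 0.1, -1.3]
grip_width: 0.219
grip_force: 69.7
time_s: 17.75
eef_pos: [438.6, -31.1, 255.1]
ee_rot: [0.0, 0.996, -0.088, 0.001]
wrist_force: [-0.0, 0.8, -1.8]
grip_width: 0.228
grip_force: 69.6
```

```bash
python3 -m jog '[0,0,0.04,0,0,0,-1, 0,0,0.04,0,0,0,-1, 0,0,0.04,0,0,0,-1, 0,0,0.03,0,0,0,-1, 0,0,0.02,0,0,0,-1, 0,0,0,0,0,0,-1, 0,0,0,0,0,0,-1, 0,0,0,0,0,0,-1, 0,0,0,0,0,0,-1, 0,0,0,0,0,0,-1]'
```

```text
time_s: 18.75
eef_pos: [438.6, -31.1, 247.0]
ee_rot: [0.0, 0.996, -0.088, -0.0]
wrist_force: [-3.6, 0.9, 6.3]
grip_width: 0.225
grip_force: 70.9
```

Contact is confirmed, so I'll relax it a little, open and withdraw upward.

```bash
python3 -m jog '[0,0,-0.02,0,0,0,-1, 0,0,0,0,0,0,-0.4, 0,0,0,0,0,0,-0.2, 0,0,0,0,0,0,0, 0,0,0,0,0,0,0.2, 0,0,0,0,0,0,0.4, 0,0,0,0,0,0,0.6, 0,0,0,0,0,0,0.6, 0,0,0,0,0,0,0.6, 0,0,0,0,0,0,0.6]'
python3 -m jog '[0,0,-0.1,0,0,0,0.6, 0,0,-0.3,0,0,0,0.6, 0,0,-0.5,0,0,0,0.6, 0,0,-0.5,0,0,0,0.6, 0,0,-0.5,0,0,0,0.6, 0,0,-0.4,0,0,0,0.6, 0,0,-0.3,0,0,0,0.6, 0,0,-0.1,0,0,0,0.6, 0,0,0,0,0,0,0.6, 0,0,0,0,0,0,0.6]'
python3 - <<'E'
from h import *
a=manip.camera("scene");cv2.imwrite("pics/s4.png",cv2.resize(a[220:440,110:403],(800,600),interpolation=2))
E
```

```text
time_s: 19.75
eef_pos: [438.2, -31.0, 246.8]
ee_rot: [-0.0, 0.996, -0.088, -0.0]
wrist_force: [-0.8, -0.6, 1.0]
grip_width: 0.802
grip_force: 0.0
time_s: 20.75
eef_pos: [438.0, -30.9, 381.0]
ee_rot: [-0.0, 0.996, -0.088, -0.001]
wrist_force: [-0.0, 1.4, -0.2]
grip_width: 0.802
grip_force: 0.0
```

View pics/s4.png

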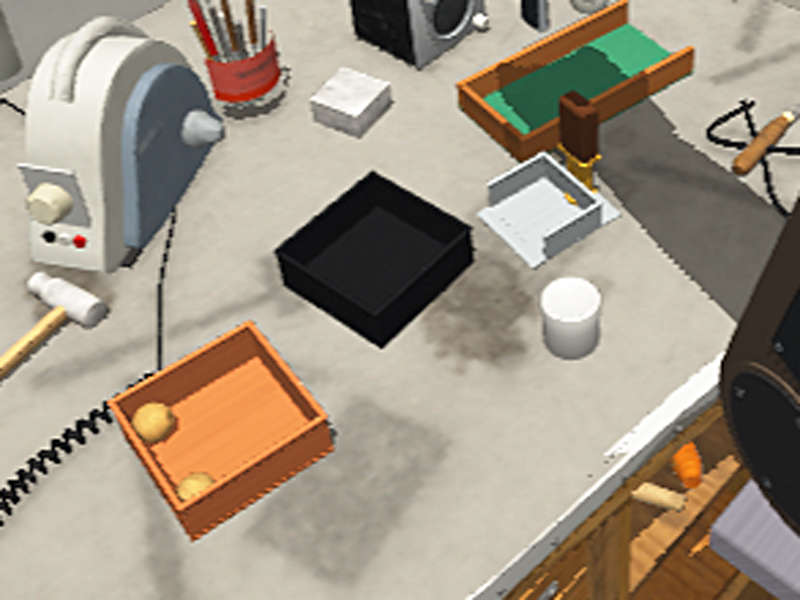

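The scoop lies flat and free on the bench at (548,210), and both balls are in the copper dish at (152,422) and (197,488).

```bash
python3 -c "
from plant import manip
print(manip.hand_in())"
```

```text
the job is handed in; nothing more can be done
None
```

The job is done and handed in at about 21 s: both balls are in the copper dish and the scoop is set down flat on the bench and released; on the way, the scoop's rear edge briefly touched the black dish's rim (about 17 N at the wrist).

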